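# Shut and bolt the loaded jar-heating box

## Robot

A 6-joint arm with a two-finger parallel gripper is mounted at the origin on the work surface. World frame = base frame: x ahead of the robot, y to its left, z up, the work surface at z = 0. Lengths are in m, angles in degrees, forces in N, time in s.
With the tool pointing down it reaches from about 0.25 to 0.85 m from the base axis. Payload 12.5 kg.
Tool frame: the origin (TCP) lies at the very end of the fingers, on their centre line; the grasp point (between the pads) lies 19 mm behind it (manip.pinch_z is the z of the grasp point in the tool frame, in m); z points along the fingers, y is the direction in which the jaws open and shut (so a half turn about z gives the same grasp; the last joint's range is limited). The gripper opens to 93 mm and grips with 3 to 60 N. Pads are 15 mm wide; open, the fingers measure 128 mm over their backs; the gripper's body (75 mm by 188 mm) begins 65 mm behind the grasp point.
Start: joints at [64.595, 20.094, 94.641, -0, 65.266, -4.847], TCP at [0.193, 0.515, 0.219] pointing down, gripper open.
Joint ranges: [-157.81, 157.81], [-45, 120.19], [0.68, 151.7], [-89.99, 269.99], [4.06, 180], [-164.3, 164.3]. Speed limits (degrees/s): [127.2, 127.2, 159.86, 180, 180, 180].

## Interface

Orientations are given as a 3x3 rotation matrix whose columns are the frame's x, y, z axes.
In Python, from bench import manip gives the robot as it stands. The module is installed in compiled form; this text tells all that it offers.
- The arm moves only by the tool carry_out, never from a script. Its arguments are lists of equal length, an entry for each row: "xyz": the shift along the tool's x, y, z in units of 50 mm (1.0 is 50 mm), a list of three; "turn": the turn, a rotation vector about the tool's x, y, z in units of 6 degrees (1.0 is 6 degrees), a list of three; "jaw": the opening, from 0 (shut) to 1 (fully open). A call has 1 to 12 rows; each row is the pose to reach, as a shift and turn from the pose measured when the call began, along the tool's axes at that moment; what a row does not reach only later rows make up. A row lasts 1/8 s, in which the tool goes at most 62.5 mm and 10.7 degrees, less where a joint would pass 70% of its speed; a pose out of reach is approached as far as the arm can. A call with a gripper value outside its range is refused whole. The fingers move at their own pace and stop on an object; "grip_force" is the grip in N (left out, the last holds). Time passes only in rows, so rows that repeat a pose let the fingers close. It gives the time, the measured TCP pose, the force and the opening at its end, in the units of the state.
- manip.state(): the state, without advancing time (a new reading comes with each control period).
- manip.snapshot(name): name is "scene" or "top" or "wrist"; returns the picture (480x640x3 uint8, blue, green, red); there is no depth.
- manip.get_calibration(name): a dict with "fx", "fy", "cx", "cy" (pixels), "R" (3x3) and "t" (3): a world point X has camera coordinates R X + t. Camera axes: x right, y down, z forward; pixel columns grow to the right and rows downward; lengths in m; the calibration is good to about 2 mm. A picture is of the moment at which its call begins: read the wrist's pose just before it. get_calibration takes no time and is no camera call; for the wrist camera it gives the pose at the moment of the call.
- manip.close_job(): hands the job in, once; it reports no verdict.
The state is a dict: "time_s": time; "joint_positions": joint angles; "dq": joint speeds; "tau": joint torques, N m; "tcp_pos": TCP position; "tcp_rot": TCP orientation; "wrist_force": force on the tool from outside, world axes, zero at the start; "moment": the same for the moment, N m; "finger_gap": opening from 0.0 (shut) to 1.0 (fully open).
Only numpy, scipy, OpenCV 4.12 (cv2) and the standard library are available. Lean on these libraries where they do the work, as an engineer would, in place of code of your own. Each camera call takes 0.05 s, during which the arm holds its last target.

## Task

Two jar-heating boxes stand open; close up the one with the filled jars in it. With the fingertips push its lid down from the outside until it is fully shut, without slamming it, then push the thumb tab of its slide bolt sideways until the bolt is home through the lid's keeper. Grip and lift nothing, and leave the empty box, the jars and everything else on the table as they are.

Things in the scene. Friction and masses are not known exactly. Their poses are not given: they have to be found in the camera images.
- box_jars: the heating box with two filled glass jars in it: open-topped steel box 170 x 170 mm, 100 mm high, 4 mm walls, fixed to the table. Origin: centre of its underside; its x axis points from the hinge side (robot's side) to the bolt side (far side), z up
- lid_jars (a joint): its hinged steel lid, rad: 0 = shut flat on the rim, grows as the free edge rises (1.57 = upright). Hinge line is parallel to the box's y axis on the robot-side rim, so shutting swings the free edge away from the robot and down. The hinge is stiff: the lid stays where it is left (about 1 to 5 N at the free edge moves it)
- lid_jars_hinge (a point): middle of the hinge line: in the box frame x -85 mm, y 0, z 100 mm
- lid_jars_edge (a point): middle of the lid's free edge on its outer face, 172 mm from the hinge; the outer face lies 6 mm outside the plane of the hinge, the lid is 174 mm wide; shut, its outer face is 106 mm above the table. Near the free edge at box y +50 mm a small keeper eye stands 10 mm above the outer face and 33 mm beyond the edge. A grey liner panel 150 x 150 mm (geom lid_jars_c4) covers its underside
- bolt_jars (a joint): slide bolt, m: 0 = drawn back, 0.042 = home against its stop, its rod through the lid's keeper. Slides along the box's +y with about 2 N of friction and stays where it is left
- bolt_jars_tab (a point): middle of the bolt's upright steel thumb tab, on a ledge outside the far wall: tab 30 mm wide along box x, 12 mm thick along box y, its top 20 mm above this point, a 44 mm long slide block (24 mm wide) from 20 mm to 30 mm below this point. At box x 104 mm, height 124 mm above the table, box y = -30 mm + bolt value. Its -y and +y faces are geoms bolt_jars_c3 and bolt_jars_c4. Nothing stands on the tab's -y side, above the slide block
- box_empty: the same box, empty: open-topped steel box 170 x 170 mm, 100 mm high, 4 mm walls, fixed to the table. Origin: centre of its underside; its x axis points from the hinge side (robot's side) to the bolt side (far side), z up
- lid_empty (a joint): its hinged steel lid, rad: 0 = shut flat on the rim, grows as the free edge rises (1.57 = upright). Hinge line is parallel to the box's y axis on the robot-side rim, so shutting swings the free edge away from the robot and down. The hinge is stiff: the lid stays where it is left (about 1 to 5 N at the free edge moves it)
- lid_empty_hinge (a point): middle of the hinge line: in the box frame x -85 mm, y 0, z 100 mm
- lid_empty_edge (a point): middle of the lid's free edge on its outer face, 172 mm from the hinge; the outer face lies 6 mm outside the plane of the hinge, the lid is 174 mm wide; shut, its outer face is 106 mm above the table. Near the free edge at box y +50 mm a small keeper eye stands 10 mm above the outer face and 33 mm beyond the edge. A grey liner panel 150 x 150 mm (geom lid_empty_c4) covers its underside
- bolt_empty (a joint): slide bolt, m: 0 = drawn back, 0.042 = home against its stop, its rod through the lid's keeper. Slides along the box's +y with about 2 N of friction and stays where it is left
- bolt_empty_tab (a point): middle of the bolt's upright steel thumb tab, on a ledge outside the far wall: tab 30 mm wide along box x, 12 mm thick along box y, its top 20 mm above this point, a 44 mm long slide block (24 mm wide) from 20 mm to 30 mm below this point. At box x 104 mm, height 124 mm above the table, box y = -30 mm + bolt value. Its -y and +y faces are geoms bolt_empty_c3 and bolt_empty_c4. Nothing stands on the tab's -y side, above the slide block
- jar_in0_mid (a point): filled glass jar, 60 mm across, 78 mm high, standing in the loaded box; point half-way up its middle
- jar_in1_mid (a point): filled glass jar, 60 mm across, 78 mm high, standing in the loaded box; point half-way up its middle
- jar_mid_mid (a point): bystander: filled glass jar 64 mm across, 90 mm high, between the boxes; point half-way up
- jar_bare_mid (a point): bystander: bare glass jar 60 mm across, 78 mm high, beyond the gap between the boxes; point half-way up
- cap: bystander: brass-coloured jar cap 68 mm across, 14 mm high, lying on the table; origin centre of underside
- brine: bystander: clear bottle 60 mm across, 150 mm high, to the robot's left; origin centre of underside
- brush: bystander: hand brush lying at the left
- dish: bystander: steel bowl 100 mm across, 45 mm high, at the right; origin centre of underside
- funnel: bystander: white funnel 84 mm across, 75 mm high, standing mouth down at the right; origin centre of underside

How it is judged (in metres and radians):
On the way, in this order (a step that is already met when the one before it is completed fails the run):
1. the loaded box's lid is shut (value of joint lid_jars below 0.04 rad and value of joint bolt_jars below 0.025 m), for 0.2 s.
2. its bolt is home (value of joint lid_jars below 0.04 rad and value of joint bolt_jars above 0.036 m), for 0.2 s.
At the end, for the whole second after the job is handed in: the loaded box's lid is shut (within 0.04 rad), its bolt is home (36 mm or more of its 42 mm), the empty box's lid (within 20 mm at its edge) and bolt (8 mm) are as they were, the jars in the box are within 20 mm and the bystanders within 25 mm of where they stood (all of step 2 and distance of each of lid_empty_edge, jar_in0_mid, jar_in1_mid from where it was at the start of the episode below 0.02 m and distance of bolt_empty_tab from where it was at the start of the episode below 0.008 m and distance of each of jar_mid_mid, jar_bare_mid, cap, brine, brush, dish, funnel from where it was at the start of the episode below 0.025 m); the robot touches nothing.
It fails at once if the lid is slammed (faster than 2.5 rad/s) (velocity of joint lid_jars below -2.5 rad/s).
It fails at once if the lid is raised further open than it stood, or hooked or pinched by its underside; or the bolt's tab is pinched between the fingers instead of pushed (value of joint lid_jars above 1.45 rad or contact force between the fingers and lid_jars_c4 above 1 N or (contact force between the fingers and bolt_jars_c3 above 1 N and contact force between the fingers and bolt_jars_c4 above 1 N)).
It fails at once if the bolt is pushed home before the lid is down (value of joint bolt_jars above 0.025 m and value of joint lid_jars above 0.1 rad).
It fails at once if the empty box's lid or bolt is moved (distance of lid_empty_edge from where it was at the start of the episode above 0.02 m or distance of bolt_empty_tab from where it was at the start of the episode above 0.008 m).
It fails at once if a jar in the box is shifted, tipped or lifted (more than 20 mm); or a bystander is pushed or lifted more than 25 mm, or tipped (distance of any of jar_in0_mid, jar_in1_mid from where it was at the start of the episode above 0.02 m or distance of any of jar_mid_mid, jar_bare_mid, cap, brine, brush, dish, funnel from where it was at the start of the episode above 0.025 m or angle between any of jar_mid_mid, jar_bare_mid, cap, brine, dish, funnel's own z axis and vertical above 0.4 rad).
It also fails if it takes over 43 s, if anything falls off the work surface, if the arm or the gripper's body presses on something with over 40 N, if the wrist force passes 120 N, or if a joint passes its speed limit or range.

## Working session

There is one attempt and no reset: what is moved stays moved. The work goes in short steps, Python scripts to look and compute and a tool call to move; the robot and the scene stay as the last step left them, time stands still between calls to the robot, and variables do not carry over. Pictures are saved under pics/ and viewed, and the job is handed in when it is done.

Besides the shell and the picture viewer there is one more tool, called after "Emit:" by a JSON object that holds its "fn" and its "kwargs", one argument or row to a line. carry_out: Moves the arm, as the interface text tells. Its arguments: {"type":"object","properties":{"xyz":{"type":"array"},"turn":{"type":"array"},"jaw":{"type":"array"},"grip_force":{"type":"number"}},"required":["xyz","turn","jaw"]}

```bash
mkdir -p pics; python3 - <<'E'
from bench import manip
import cv2
s=manip.state();print(s)
for n in("scene","top"):
    cv2.imwrite(f"pics/{n}0.png",manip.snapshot(n));print(n,manip.get_calibration(n))
E
```

```text
{'time_s': 0.0, 'joint_positions': array([ 6.45960976e+01,  2.01250308e+01,  9.46761996e+01, -1.35592616e-03,
        6.52659176e+01, -4.84826839e+00]), 'dq': array([-0.03133154,  0.09790382, -0.09152531,  0.0862798 ,  0.16872184,
       -0.06768044]), 'tau': array([-2.80304528e-03, -4.97329116e+01, -2.85246545e+01,  6.98063546e-02,
        2.58079096e-02, -1.09397758e-04]), 'tcp_pos': array([0.19295821, 0.51467617, 0.21809978]), 'tcp_rot': array([[-9.36335160e-01,  3.51107156e-01, -4.83348020e-04],
       [ 3.51107480e-01,  9.36334554e-01, -1.06785332e-03],
       [ 7.76445119e-05, -1.16957571e-03, -9.99999313e-01]]), 'wrist_force': array([ 0.04789144, -0.11475852,  0.13960889]), 'moment': array([-0.01883514, -0.01037069,  0.00235159]), 'finger_gap': 0.9974935114834536}
scene {'fx': 568.8808136248743, 'fy': 568.8808136248743, 'cx': 328.8781411628468, 'cy': 233.26536537587575, 'R': array([[ 0.83146177,  0.55558106,  0.0010058 ],
       [ 0.45715309, -0.68312714, -0.56951591],
       [-0.31572516,  0.47399051, -0.82197969]]), 't': array([-0.49529193, -0.17762765,  1.71803841])}
top {'fx': 579.9880706007498, 'fy': 579.9880706007498, 'cx': 316.2744592056415, 'cy': 245.28457903785886, 'R': array([[-0.02123676, -0.99976676,  0.00392653],
       [-0.97294016,  0.01976277, -0.23021049],
       [ 0.2300792 , -0.0087092 , -0.97313294]]), 't': array([0.02370282, 0.57741979, 1.25634696])}
```

View pics/scene0.png

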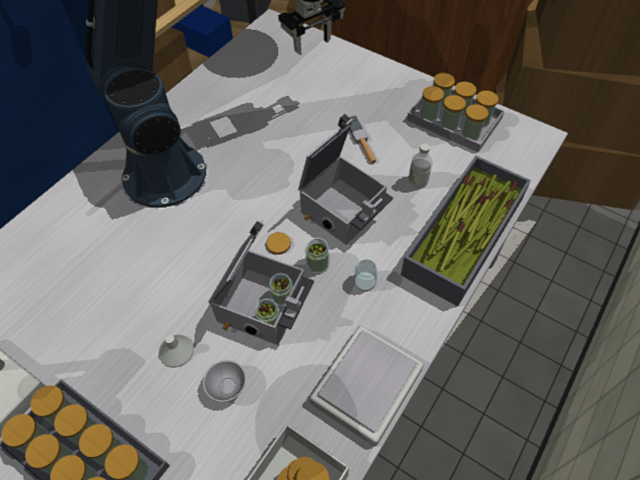

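View pics/top0.png

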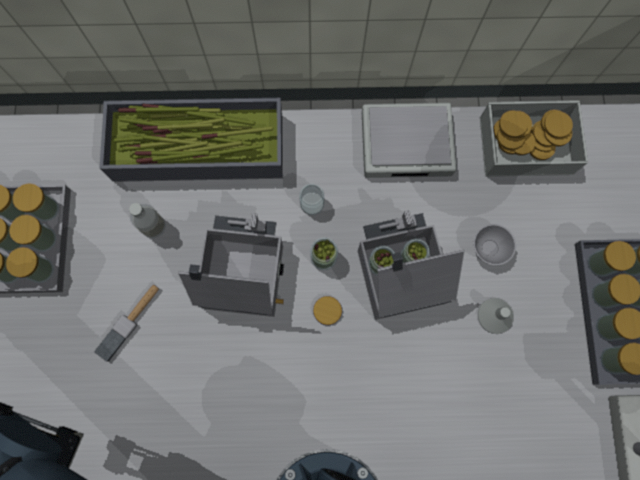

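The top view shows the loaded box at about (415,270), with jars at (383,258) and (417,250). The empty box is at about (240,265). I'll enlarge the loaded box in both views.

```bash
python3 - <<'E'
import cv2
a=cv2.imread("pics/top0.png")[200:330,345:485];cv2.imwrite("pics/top0c.png",cv2.resize(a,None,fx=4.5,fy=4.5,interpolation=cv2.INTER_CUBIC))
a=cv2.imread("pics/scene0.png")[215:350,200:330];cv2.imwrite("pics/scene0c.png",cv2.resize(a,None,fx=4.4,fy=4.4,interpolation=cv2.INTER_CUBIC))
E
```

```text
(no output)
```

View pics/top0c.png

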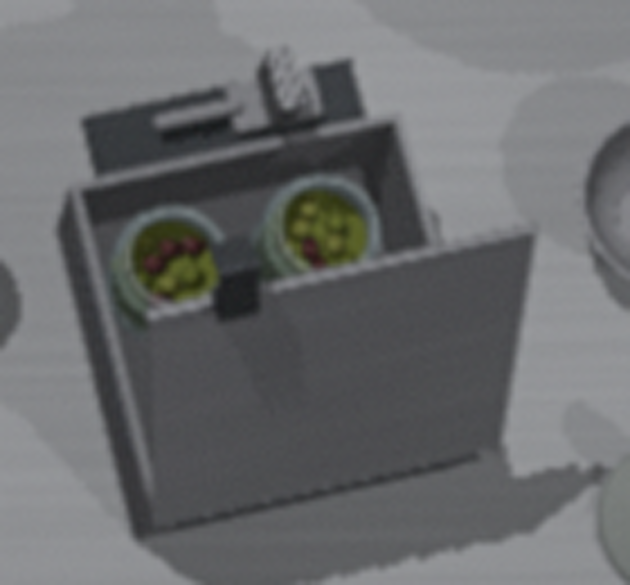

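View pics/scene0c.png

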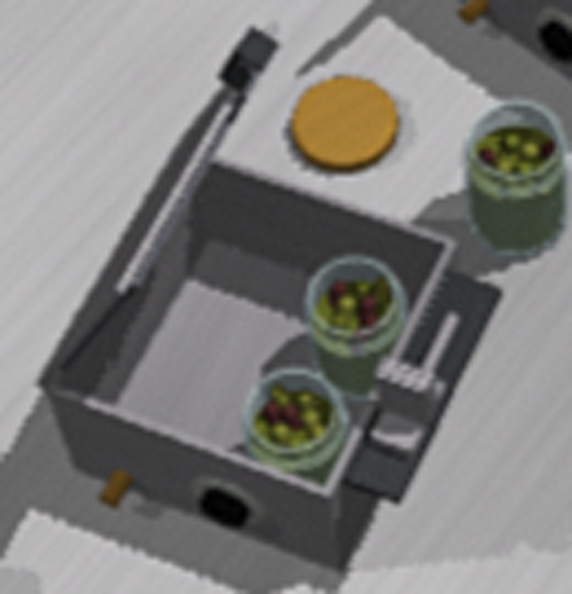

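```bash
cat > h.py <<'E'
import numpy as np
from bench import manip
def proj(c,X):
    p=np.asarray(X)@np.array(c["R"]).T+np.array(c["t"]); return np.stack([c["fx"]*p[:,0]/p[:,2]+c["cx"],c["fy"]*p[:,1]/p[:,2]+c["cy"]],1)
def lid(r,n,y,a): # r along lid, n outward
    return [-.085+r*np.cos(a)-n*np.sin(a),y,.1+r*np.sin(a)+n*np.cos(a)]
def w(p,X):
    c,s=np.cos(p[2]),np.sin(p[2]); X=np.asarray(X,float)
    return np.stack([p[0]+c*X[:,0]-s*X[:,1],p[1]+s*X[:,0]+c*X[:,1],X[:,2]+(p[4] if len(p)>4 else 0)],1)
E
python3 - <<'E'
from h import *
from scipy.optimize import least_squares
T=manip.get_calibration("top");S=manip.get_calibration("scene")
t=np.array([[70,192],[395,120],[535,232],[150,320]])/4.5+[345,200]
s=np.array([[452,243],[330,492],[45,385],[345,570],[122,290]])/4.4+[200,215]
def f(p):
    a=p[3]
    Xt=[[.085,.085,.1],[.085,-.085,.1],lid(.172,.006,-.087,a),lid(.172,.006,.087,a)]
    Xs=[[.085,.085,.1],[.085,-.085,.1],[-.085,-.085,.1],[.085,-.085,0],lid(.172,0,-.087,a)]
    return np.r_[(proj(T,w(p,Xt))-t).ravel(),(proj(S,w(p,Xs))-s).ravel()]
for st in ([.45,-.17,.2,1.3],[.45,-.17,.2,1.3,0.]):
    r=least_squares(f,st,loss='soft_l1');print(r.x);print(f(r.x).reshape(-1,2).round(1).tolist())
p=r.x[:4] if 0 else least_squares(f,[.45,-.17,.2,1.3]).x
L=[lid(.172,.006,0,p[3]),[.104,-.03,.124],[-.085,0,.1]]
print(w(p,L))
# check tab top corners projections in crops
Xt=[[.104,-.03,.144],[.104,-.03,.124]]
print(((proj(T,w(p,Xt))-[345,200])*4.5).round(),((proj(S,w(p,Xt))-[200,215])*4.4).round())
E
```

```text
[ 0.51072346 -0.18657661  0.21109072  1.11415595]
[[-0.5, -0.9], [0.6, -1.7], [0.8, -0.1], [-0.2, 0.6], [0.5, -1.8], [-0.5, -0.2], [-0.5, 0.0], [-0.8, -0.4], [0.6, 0.2]]
[ 0.51042621 -0.18631814  0.2086045   1.11286159 -0.00282923]
[[-0.7, -0.5], [0.4, -1.2], [0.3, 0.4], [-0.6, 0.8], [0.5, -1.3], [-0.6, 0.2], [-0.3, 0.3], [-0.9, 0.0], [0.8, 0.7]]
[[ 0.49656854 -0.18957094  0.25691395]
 [ 0.61852253 -0.1943574   0.124     ]
 [ 0.42741214 -0.20424766  0.1       ]]
[[296.  77.]
 [290.  88.]] [[398. 378.]
 [400. 396.]]
```

```bash
cat >> h.py <<'E'
from scipy.spatial.transform import Rotation as Ro
P0=np.array([.5107,-.1866,.211,1.114])
def units(targets_box,yaw_tool_x=None,p=P0,world=False):
    s=manip.state();R=np.array(s["tcp_rot"]);t=np.array(s["tcp_pos"])
    X=np.asarray(targets_box) if world else w(p,targets_box)
    y=p[2]+np.pi/2
    xa=np.array([np.cos(y),np.sin(y),0]);z=np.array([0,0,-1.]);G=np.stack([xa,np.cross(z,xa),z],1)
    rv=np.degrees(Ro.from_matrix(R.T@G).as_rotvec())/6
    print("t",s["time_s"],"tcp",t.round(4),"F",np.array(s["wrist_force"]).round(1),"gap",round(s["finger_gap"],3),"turn",rv.round(2))
    print(((X-t)@R/.05).round(2).tolist())
def tip(r,n,y,a,h=.0175):
    q=lid(r,n,y,a); return [q[0]-h,q[1],q[2]]
E
python3 - <<'E'
from h import *
a=w(P0,[tip(.15,.05,-.03,1.114)])[0];print(a)
b=np.array([a[0],a[1],.36]);c=np.array([.193,.515,.36])
units([c]+[c+(b-c)*k for k in (.25,.5,.75,1)],world=True)
E
```

```text
[ 0.43757203 -0.23294357  0.25667428]
t 0.1 tcp [0.193  0.5147 0.2182] F [-0.5 -0.  -0.2] gap 0.996 turn [-0.01  0.    9.56]
[[0.0, 0.0, -2.84], [-2.46, -3.07, -2.83], [-4.91, -6.14, -2.83], [-7.37, -9.21, -2.83], [-9.83, -12.29, -2.83]]
```

Emit:
{"fn": "carry_out", "kwargs": {
  "xyz": [
    [0,0,-1],
    [0,0,-2],
    [0,0,-2.85],
    [-0.5,-0.6,-2.85],
    [-1.2,-1.5,-2.85],
    [-1.9,-2.4,-2.85],
    [-2.6,-3.25,-2.85],
    [-3.3,-4.1,-2.85],
    [-4,-5,-2.85],
    [-4.7,-5.9,-2.85],
    [-5.4,-6.75,-2.85],
    [-6.1,-7.6,-2.85]
  ],
  "turn": [
    [0,0,0],
    [0,0,0],
    [0,0,0],
    [0,0,1],
    [0,0,2],
    [0,0,3],
    [0,0,4],
    [0,0,5],
    [0,0,6],
    [0,0,7],
    [0,0,8],
    [0,0,9]
  ],
  "jaw": [0,0,0,0,0,0,0,0,0,0,0,0],
  "grip_force": 20
}}

```text
time_s: 1.6
tcp_pos: [0.3452, 0.0502, 0.3611]
tcp_rot: [[-0.263, 0.965, 0.0], [0.965, 0.263, -0.001], [-0.001, -0.0, -1.0]]
wrist_force: [1.0, 0.7, -0.3]
finger_gap: 0.007
```

```bash
python3 - <<'E'
from h import *
a=w(P0,[tip(.15,.04,-.03,1.114)])[0];print(a)
units([[a[0],a[1],.36],[a[0],a[1],a[2]]],world=True)
print(manip.state()["joint_positions"].round(1))
E
```

```text
[ 0.44634769 -0.23106393  0.25226353]
t 1.6 tcp [0.3452 0.0502 0.3611] F [ 1.   0.7 -0.3] gap 0.007 turn [-0.    0.01  0.53]
[[-5.96, 0.47, 0.03], [-5.96, 0.47, 2.18]]
[  0.6  -9.7 107.6  -0.   82.1 -14.6]
```

Emit:
{"fn": "carry_out", "kwargs": {
  "xyz": [
    [-1,0.1,0],
    [-2,0.2,0],
    [-3,0.3,0],
    [-4,0.35,0],
    [-5,0.45,0],
    [-5.96,0.47,0],
    [-5.96,0.47,0.7],
    [-5.96,0.47,1.4],
    [-5.96,0.47,2],
    [-5.96,0.47,2.18],
    [-5.96,0.47,2.18]
  ],
  "turn": [
    [0,0,0.3],
    [0,0,0.53],
    [0,0,0.53],
    [0,0,0.53],
    [0,0,0.53],
    [0,0,0.53],
    [0,0,0.53],
    [0,0,0.53],
    [0,0,0.53],
    [0,0,0.53],
    [0,0,0.53]
  ],
  "jaw": [0,0,0,0,0,0,0,0,0,0,0]
}}

```text
time_s: 2.98
tcp_pos: [0.4463, -0.2313, 0.2525]
tcp_rot: [[-0.209, 0.978, -0.0], [0.978, 0.209, -0.001], [-0.001, -0.0, -1.0]]
wrist_force: [-0.4, -0.9, 0.6]
finger_gap: 0.007
```

```bash
python3 - <<'E'
from h import *
import cv2
A=np.linspace(1.114,-.01,24)
units([tip(.15,.006,-.03,a) for a in A])
i=manip.snapshot("scene");j=manip.snapshot("wrist")
cv2.imwrite("pics/s1.png",np.hstack([cv2.resize(i[180:370,170:360],(480,480)),cv2.resize(j,(320,480)) ]))
E
```

```text
t 2.975 tcp [ 0.4463 -0.2313  0.2525] F [-0.4 -0.9  0.6] gap 0.007 turn [-0.    0.01 -0.  ]
[[0.01, 0.61, 0.31], [0.01, 0.74, 0.37], [0.01, 0.87, 0.44], [0.01, 1.0, 0.51], [0.01, 1.12, 0.59], [0.01, 1.24, 0.68], [0.01, 1.35, 0.77], [0.01, 1.46, 0.87], [0.01, 1.57, 0.98], [0.01, 1.67, 1.08], [0.01, 1.76, 1.2], [0.01, 1.85, 1.31], [0.01, 1.93, 1.44], [0.01, 2.0, 1.56], [0.01, 2.07, 1.69], [0.01, 2.14, 1.82], [0.01, 2.19, 1.96], [0.01, 2.24, 2.1], [0.01, 2.29, 2.24], [0.01, 2.32, 2.38], [0.01, 2.35, 2.52], [0.01, 2.38, 2.67], [0.01, 2.39, 2.81], [0.01, 2.4, 2.96]]
```

View pics/s1.png

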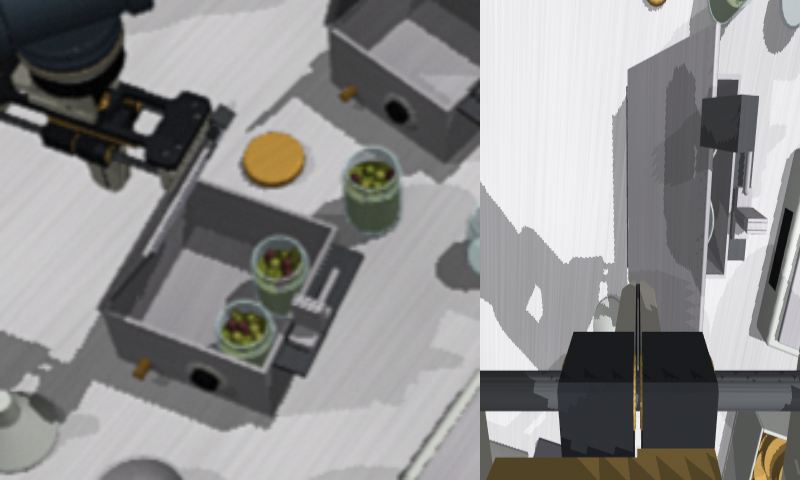

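The closed fingers stand just outside the lid, near its free edge and clear of the keeper. I'll start pushing along the arc.

Emit:
{"fn": "carry_out", "kwargs": {
  "xyz": [
    [0,0.3,0.15],
    [0,0.5,0.25],
    [0,0.61,0.31],
    [0,0.74,0.37],
    [0,0.87,0.44],
    [0,1,0.51],
    [0,1.12,0.59],
    [0,1.24,0.68],
    [0,1.35,0.77],
    [0,1.46,0.87],
    [0,1.57,0.98]
  ],
  "turn": [
    [0,0,0],
    [0,0,0],
    [0,0,0],
    [0,0,0],
    [0,0,0],
    [0,0,0],
    [0,0,0],
    [0,0,0],
    [0,0,0],
    [0,0,0],
    [0,0,0]
  ],
  "jaw": [0,0,0,0,0,0,0,0,0,0,0]
}}

```text
time_s: 4.45
tcp_pos: [0.5239, -0.2151, 0.2042]
tcp_rot: [[-0.209, 0.978, 0.001], [0.978, 0.209, -0.002], [-0.002, 0.001, -1.0]]
wrist_force: [-0.0, -0.7, 3.1]
finger_gap: 0.006
```

```bash
python3 - <<'E'
from h import *
import cv2
A=np.linspace(1.114,-.01,24)[9:]
units([tip(.15,.006,-.03,a) for a in A])
i=manip.snapshot("scene");j=manip.snapshot("wrist")
cv2.imwrite("pics/s2.png",np.hstack([cv2.resize(i[180:370,170:360],(480,480)),cv2.resize(j,(320,480)) ]))
E
```

```text
t 4.45 tcp [ 0.5239 -0.2151  0.2042] F [-0.  -0.7  3.1] gap 0.006 turn [ 0.01  0.02 -0.  ]
[[0.01, 0.08, 0.12], [0.01, 0.17, 0.23], [0.01, 0.26, 0.35], [0.01, 0.34, 0.47], [0.02, 0.42, 0.6], [0.02, 0.49, 0.72], [0.02, 0.55, 0.86], [0.02, 0.61, 0.99], [0.02, 0.66, 1.13], [0.02, 0.7, 1.27], [0.02, 0.74, 1.41], [0.02, 0.76, 1.56], [0.02, 0.79, 1.7], [0.02, 0.8, 1.85], [0.02, 0.81, 1.99]]
```

View pics/s2.png

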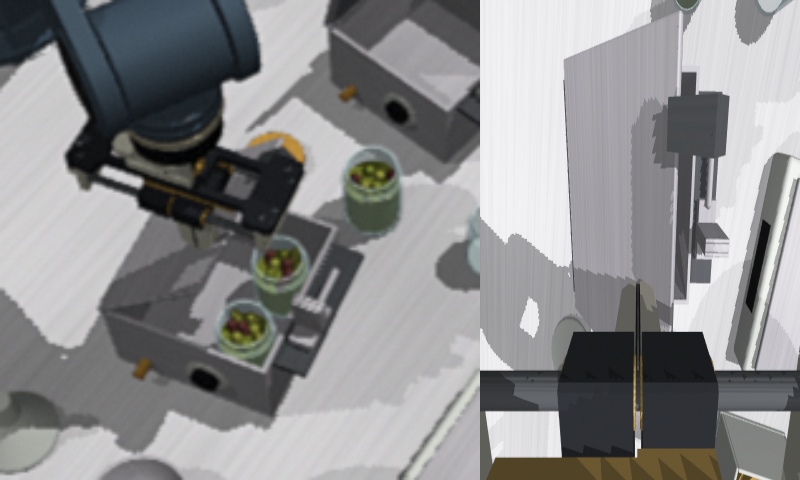

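The lid is about halfway down, the force is about 3 N and the tips are still on its outer face. I'll carry on along the arc.

Emit:
{"fn": "carry_out", "kwargs": {
  "xyz": [
    [0.01,0.08,0.12],
    [0.01,0.17,0.23],
    [0.01,0.26,0.35],
    [0.01,0.34,0.47],
    [0.02,0.42,0.6],
    [0.02,0.49,0.72],
    [0.02,0.55,0.86],
    [0.02,0.61,0.99],
    [0.02,0.66,1.13],
    [0.02,0.7,1.27],
    [0.02,0.74,1.41],
    [0.02,0.76,1.56]
  ],
  "turn": [
    [0,0,0],
    [0,0,0],
    [0,0,0],
    [0,0,0],
    [0,0,0],
    [0,0,0],
    [0,0,0],
    [0,0,0],
    [0,0,0],
    [0,0,0],
    [0,0,0],
    [0,0,0]
  ],
  "jaw": [0,0,0,0,0,0,0,0,0,0,0,0]
}}

```text
time_s: 6.05
tcp_pos: [0.5607, -0.206, 0.1251]
tcp_rot: [[-0.209, 0.978, 0.0], [0.978, 0.209, -0.001], [-0.001, 0.0, -1.0]]
wrist_force: [1.9, 0.5, 2.4]
finger_gap: 0.005
```

```bash
python3 - <<'E'
from h import *
units([tip(.15,.006,-.03,a) for a in (.04,0,-.01,-.02)])
E
```

```text
t 6.05 tcp [ 0.5607 -0.206   0.1251] F [1.9 0.5 2.4] gap 0.005 turn [ 0.    0.01 -0.  ]
[[-0.01, 0.05, 0.26], [-0.01, 0.05, 0.38], [-0.01, 0.05, 0.41], [-0.01, 0.05, 0.44]]
```

Emit:
{"fn": "carry_out", "kwargs": {
  "xyz": [
    [0,0.03,0.1],
    [0,0.05,0.2],
    [0,0.05,0.3],
    [0,0.05,0.36],
    [0,0.05,0.4],
    [0,0.05,0.42],
    [0,0.05,0.42]
  ],
  "turn": [
    [0,0,0],
    [0,0,0],
    [0,0,0],
    [0,0,0],
    [0,0,0],
    [0,0,0],
    [0,0,0]
  ],
  "jaw": [0,0,0,0,0,0,0]
}}

```text
time_s: 6.92
tcp_pos: [0.5634, -0.2054, 0.1061]
tcp_rot: [[-0.209, 0.978, 0.001], [0.978, 0.209, -0.001], [-0.001, 0.001, -1.0]]
wrist_force: [-7.8, 3.6, 20.8]
finger_gap: 0.006
```

```bash
python3 - <<'E'
from h import *
units([tip(.15,.006,-.03,0)])
E
```

```text
t 6.925 tcp [ 0.5634 -0.2054  0.1061] F [-7.8  3.6 20.8] gap 0.006 turn [ 0.01  0.01 -0.  ]
[[-0.01, -0.0, 0.0]]
```

The lid stopped at z 0.106 with 21 N of reaction, so it is shut. I'll lift off and check it before the bolt.

Emit:
{"fn": "carry_out", "kwargs": {
  "xyz": [
    [0,0,-0.4],
    [0,0,-1.2],
    [0,-0.5,-2],
    [0,-1,-2.4],
    [0,-1,-2.4]
  ],
  "turn": [
    [0,0,0],
    [0,0,0],
    [0,0,0],
    [0,0,0],
    [0,0,0]
  ],
  "jaw": [0,0,0,0,0]
}}

```text
time_s: 7.55
tcp_pos: [0.5141, -0.2163, 0.2276]
tcp_rot: [[-0.208, 0.978, 0.003], [0.978, 0.208, -0.003], [-0.003, 0.003, -1.0]]
wrist_force: [0.7, 0.5, 0.1]
finger_gap: 0.01
```

```bash
python3 - <<'E'
from h import *
import cv2
W=manip.get_calibration("wrist")
j=manip.snapshot("wrist");i=manip.snapshot("scene");T=manip.snapshot("top")
P=P0.copy()
pts=[[.104,-.03,.144],[.104+.015,-.036,.144],[.104-.015,-.036,.144],[.119,-.024,.144],[.089,-.024,.144],[.087,.087,.106],[.087,-.087,.106],[-.085,.087,.106]]
for q in proj(W,w(P,pts)): cv2.circle(j,tuple(int(v) for v in q.round()),2,(0,0,255),-1)
S=manip.get_calibration("scene")
for q in proj(S,w(P,pts)): cv2.circle(i,tuple(int(v) for v in q.round()),0,(0,0,255),-1)
C=manip.get_calibration("top")
for q in proj(C,w(P,pts)): cv2.circle(T,tuple(int(v) for v in q.round()),0,(0,0,255),-1)
cv2.imwrite("pics/w3.png",j)
cv2.imwrite("pics/s3.png",np.hstack([cv2.resize(i[215:350,200:335],(400,400),interpolation=2),cv2.resize(T[200:335,345:480],(400,400),interpolation=2)]))
E
```

```text
(no output)
```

View pics/w3.png

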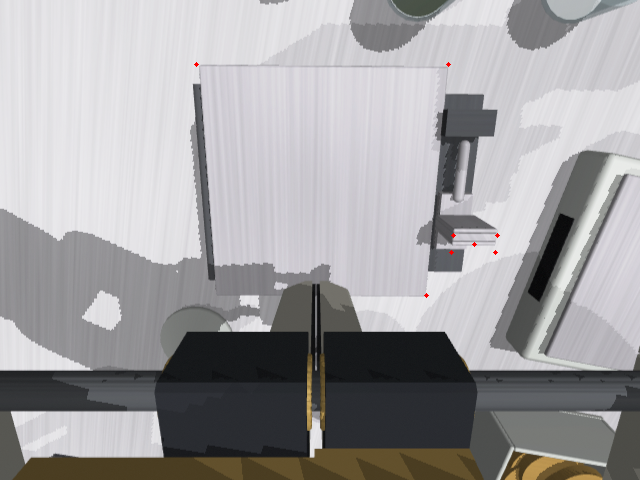

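View pics/s3.png

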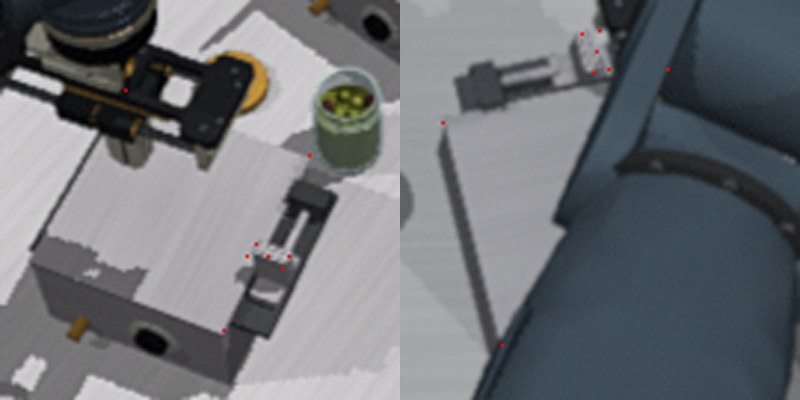

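The lid lies flat: its edges match the shut-lid projection in all three views to within 4 px. The tab at wrist pixel (475,238) is about 3–5 mm further to +y than my model, which does no harm. Next is the bolt.

```bash
python3 - <<'E'
from h import *
units([[.106,-.068,.2],[.106,-.068,.114],[.106,-.0435,.114],[.106,-.0015,.114]])
E
```

```text
t 7.7 tcp [ 0.5146 -0.2155  0.2251] F [ 0.1 -0.2 -0.3] gap 0.004 turn [ 0.    0.01 -0.  ]
[[-0.78, 2.16, 0.5], [-0.78, 2.16, 2.22], [-0.29, 2.16, 2.22], [0.55, 2.16, 2.22]]
```

Emit:
{"fn": "carry_out", "kwargs": {
  "xyz": [
    [-0.5,0.8,0.2],
    [-0.78,1.6,0.4],
    [-0.78,2.16,0.5],
    [-0.78,2.16,0.8],
    [-0.78,2.16,1.3],
    [-0.78,2.16,1.8],
    [-0.78,2.16,2.1],
    [-0.78,2.16,2.22],
    [-0.78,2.16,2.22]
  ],
  "turn": [
    [0,0,0],
    [0,0,0],
    [0,0,0],
    [0,0,0],
    [0,0,0],
    [0,0,0],
    [0,0,0],
    [0,0,0],
    [0,0,0]
  ],
  "jaw": [0,0,0,0,0,0,0,0,0]
}}

```text
time_s: 8.82
tcp_pos: [0.6284, -0.2311, 0.1142]
tcp_rot: [[-0.209, 0.978, 0.0], [0.978, 0.209, -0.001], [-0.001, 0.0, -1.0]]
wrist_force: [-0.1, -0.1, 0.0]
finger_gap: 0.011
```

```bash
python3 - <<'E'
from h import *
import cv2
units([[.106,-.068,.114],[.106,-.0435,.114],[.106,-.0015,.114],[.106,.004,.114]])
j=manip.snapshot("wrist");i=manip.snapshot("scene")
cv2.imwrite("pics/s4.png",np.hstack([cv2.resize(i[225:350,220:345],(400,400),interpolation=2),cv2.resize(j[100:420,200:520],(400,400),interpolation=2)]))
E
```

```text
t 8.825 tcp [ 0.6284 -0.2311  0.1142] F [-0.1 -0.1  0. ] gap 0.011 turn [ 0.    0.01 -0.  ]
[[0.0, 0.01, 0.0], [0.49, 0.01, 0.0], [1.33, 0.01, 0.0], [1.44, 0.01, 0.0]]
```

View pics/s4.png

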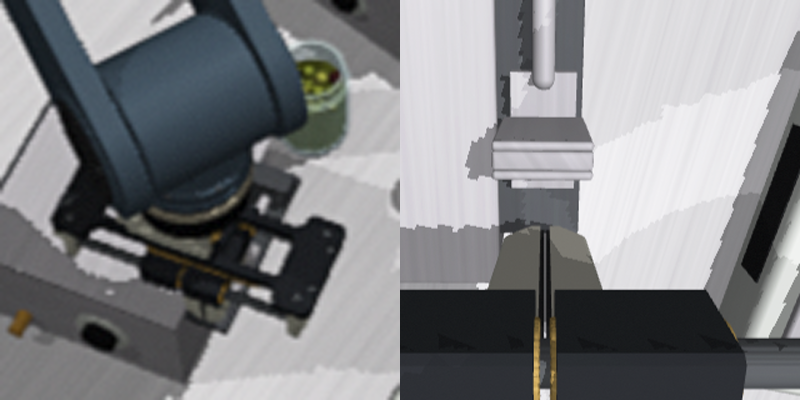

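The fingers line up with the tab on its -y side. I'll push along tool +x.

Emit:
{"fn": "carry_out", "kwargs": {
  "xyz": [
    [0.2,0.01,0],
    [0.4,0.01,0],
    [0.5,0.01,0],
    [0.6,0.01,0],
    [0.7,0.01,0],
    [0.8,0.01,0],
    [0.9,0.01,0],
    [1,0.01,0],
    [1.1,0.01,0],
    [1.2,0.01,0],
    [1.27,0.01,0],
    [1.33,0.01,0]
  ],
  "turn": [
    [0,0,0],
    [0,0,0],
    [0,0,0],
    [0,0,0],
    [0,0,0],
    [0,0,0],
    [0,0,0],
    [0,0,0],
    [0,0,0],
    [0,0,0],
    [0,0,0],
    [0,0,0]
  ],
  "jaw": [0,0,0,0,0,0,0,0,0,0,0,0]
}}

```text
time_s: 10.42
tcp_pos: [0.6159, -0.1684, 0.115]
tcp_rot: [[-0.21, 0.978, 0.004], [0.978, 0.21, -0.006], [-0.006, 0.002, -1.0]]
wrist_force: [6.1, -25.2, -5.8]
finger_gap: 0.004
```

A force of 26 N against the push means the bolt is at its stop. I'll hold a moment, back off the tab and go up.

Emit:
{"fn": "carry_out", "kwargs": {
  "xyz": [
    [0.02,0,0],
    [0.02,0,0],
    [-0.1,0,0],
    [-0.4,0,0],
    [-0.4,0,-0.6],
    [-0.4,0,-1.5],
    [-0.4,-0.8,-2.4],
    [-0.4,-2,-2.8],
    [-0.4,-3.2,-2.8],
    [-0.4,-3.2,-2.8]
  ],
  "turn": [
    [0,0,0],
    [0,0,0],
    [0,0,0],
    [0,0,0],
    [0,0,0],
    [0,0,0],
    [0,0,0],
    [0,0,0],
    [0,0,0],
    [0,0,0]
  ],
  "jaw": [0,0,0,0,0,0,0,0,0,0]
}}

```text
time_s: 11.68
tcp_pos: [0.4604, -0.2215, 0.2553]
tcp_rot: [[-0.207, 0.978, 0.003], [0.978, 0.207, -0.006], [-0.006, 0.002, -1.0]]
wrist_force: [0.9, -0.1, 0.5]
finger_gap: 0.003
```

```bash
python3 - <<'E'
from h import *
import cv2
W=manip.get_calibration("wrist")
j=manip.snapshot("wrist");i=manip.snapshot("scene")
for v,c in((.036,(255,0,0)),(.042,(0,0,255))):
  for q in proj(W,w(P0,[[.089,-.036+v,.144],[.119,-.036+v,.144]])): cv2.circle(j,tuple(int(k) for k in q.round()),2,c,-1)
s=manip.state();print(s["time_s"],s["tcp_pos"],s["wrist_force"])
cv2.imwrite("pics/w5.png",j);cv2.imwrite("pics/s5.png",i)
E
```

```text
11.775 [ 0.46336509 -0.22126233  0.25523347] [0.4276895  0.63164692 0.5265778 ]
```

View pics/w5.png

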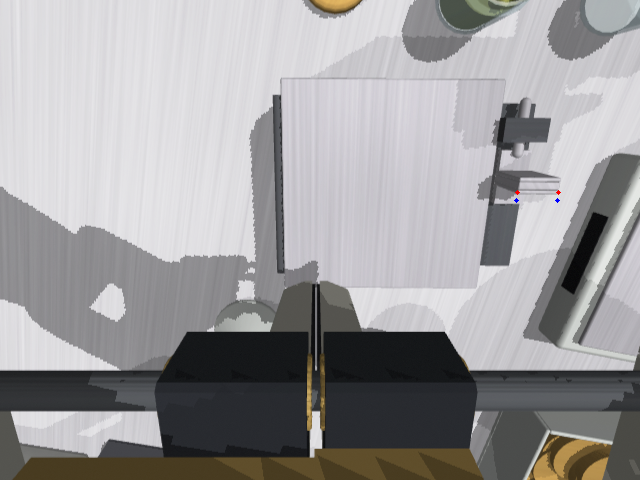

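View pics/s5.png

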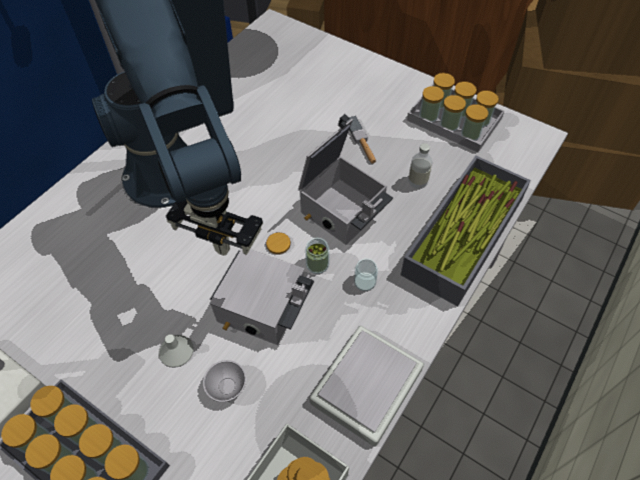

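The rod shows on both sides of the keeper. I'll measure the bolt's travel from the two wrist pictures.

```bash
python3 - <<'E'
from h import *
import cv2
a=cv2.imread("pics/w3.png")[205:275,425:510];b=cv2.imread("pics/w5.png")[160:230,485:570]
cv2.imwrite("pics/z.png",np.hstack([cv2.resize(x,None,fx=4.7,fy=4.7,interpolation=cv2.INTER_CUBIC) for x in(a,b)]))
c,s=np.cos(.211),np.sin(.211)
for X in([.6159,-.1684],):
    d=np.array(X)-P0[:2];print("tcp box at stop",c*d[0]+s*d[1],-s*d[0]+c*d[1])
E
```

```text
tcp box at stop 0.10667863924664509 -0.004236499555546648
```

View pics/z.png

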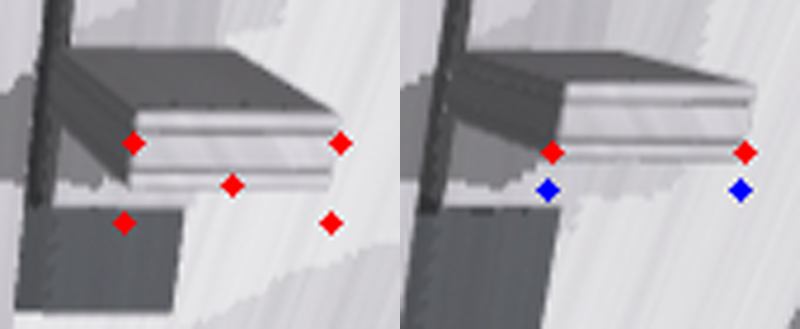

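```bash
python3 - <<'E'
from h import *
import cv2
W=manip.get_calibration("wrist");j=manip.snapshot("wrist")
for n,y,c in(("home",.006,(0,0,255)),("36",0,(255,0,0)),("+yface",.018,(0,200,0))):
  for q in proj(W,w(P0,[[.089,y,.144],[.119,y,.144]])): cv2.circle(j,tuple(int(k) for k in q.round()),1,c,-1)
for q in proj(W,w(P0,[[.087,.087,.106],[.087,-.087,.106],[-.087,.087,.106],[-.087,-.087,.106]])): cv2.circle(j,tuple(int(k) for k in q.round()),1,(0,0,255),-1)
s=manip.state();print(s["time_s"],s["tcp_pos"])
cv2.imwrite("pics/w6.png",j);x=j[65:305,440:580];cv2.imwrite("pics/w6c.png",cv2.resize(x,None,fx=2.5,fy=2.5,interpolation=cv2.INTER_CUBIC))
E
```

```text
11.825 [ 0.46386668 -0.22103835  0.25498038]
```

View pics/w6c.png

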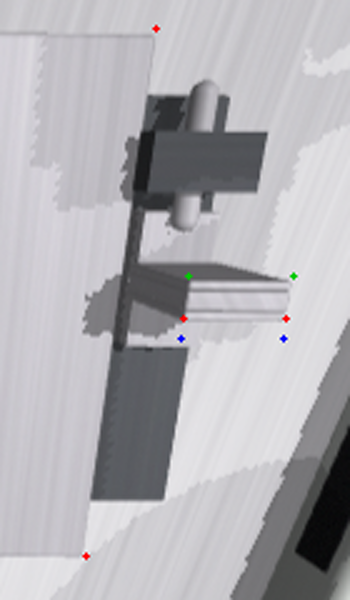

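```bash
python3 - <<'E'
from h import *
W=manip.get_calibration("wrist")
print(((proj(W,w(P0,[[.104,.05,.116],[.119,.05,.116],[.104,.05,.106],[.104,.006,.144],[.104,.0,.144]]))-[440,65])*2.5).round(1))
S=manip.get_calibration("scene")
import cv2
i=cv2.imread("pics/s5.png")
for y,c in((.006,(0,0,255)),(0,(255,0,0))):
  for q in proj(S,w(P0,[[.104,y,.144]])): print(y,((q-[270,260])*10).round())
for q in proj(S,w(P0,[[.104,.05,.116]])): print(((q-[270,260])*10).round())
cv2.imwrite("pics/s5c.png",cv2.resize(i[260:315,270:325],None,fx=10,fy=10,interpolation=cv2.INTER_CUBIC))
E
```

```text
[[206.9 156.9]
 [256.1 157. ]
 [190.4 156. ]
 [232.3 317.3]
 [228.9 337.7]]
0.006 [267. 281.]
0 [257. 302.]
[345. 190.]
```

View pics/s5c.png

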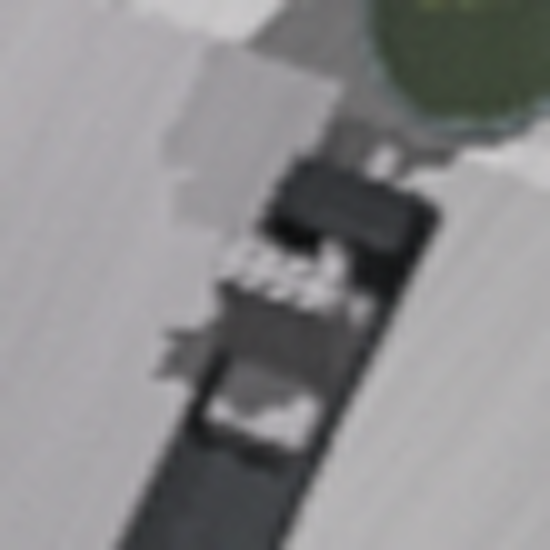

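The keeper gives a local reference: I predicted row 157 and see it at 161. The tab's -y edge, predicted at row 317 for home, is seen at 321. The offset is the same 4 rows, so the bolt is at about 42 mm, and the arm is clear, so I'm handing in.

```bash
python3 - <<'E'
from bench import manip
s=manip.state();print(s["time_s"],s["wrist_force"])
print(manip.close_job())
E
```

```text
11.825 [ 0.73564835 -1.22005451  0.45706983]
the job is handed in; nothing more can be done
None
```

The loaded box (the right-hand one) is shut and bolted, and I handed the job in at about 11.8 s; no verdict is reported.

**What I did:** With the fingers closed, I pushed the lid down along its arc from about 64° open. It took roughly 3 s, well under the slam limit. I then lifted off and pushed the thumb tab sideways to its stop, and withdrew clear of everything.

**Lid:** It stopped with the fingertips at 106 mm height and about 21 N of reaction, and the pictures show it flat on the rim.

**Bolt:** It stopped against about 26 N, and the rod shows on both sides of the keeper. Measured against the keeper in the wrist picture, it is at about 42 mm.

**Everything else:** In the last scene picture the empty box and the things on the table look unmoved. I did not measure them, and the jars in the box can no longer be seen under the lid.

**Checks that disagreed:**
- **Tab position before the push:** the tab looked 3–5 mm further along than my model.
- **Lid corner in the last wrist picture:** one corner was about 3 mm off its predicted place.
- **Bolt position from the fingers:** the fingertip position at the stop put the bolt at about 39 mm. This still passes the 36 mm limit.
- **Travel between pictures:** an earlier estimate from two wrist pictures gave only about 36 mm of travel. I take this to mean the bolt did not start fully drawn back.

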